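# Shut and latch the dish box on the snack counter

### The arm

A 6-joint arm with a two-finger parallel gripper is mounted at the origin on the work surface. World frame = base frame: x ahead of the robot, y to its left, z up, the work surface at z = 0. Lengths are in m, angles in rad, forces in N, time in s.
With the tool pointing down it reaches from about 0.35 to 0.95 m from the base axis. Payload 17.4 kg.
Tool frame: the origin (TCP) lies at the very end of the fingers, on their centre line; the grasp point (between the pads) lies 19 mm behind it (hold_point_z is the distance from the TCP to the grasp point, in m); z points along the fingers, x is the direction in which the jaws open and shut, and the axes are right-handed (so a half turn about z gives the same grasp; the last joint's range is limited). The gripper opens to 93 mm and grips with 3 to 60 N. Pads are 15 mm wide; open, the fingers measure 128 mm over their backs; the gripper's body (75 mm by 188 mm) begins 65 mm behind the grasp point.
Start: joints at [1.149, 0.116, 1.442, -0, 1.584, -0.038], TCP at [0.253, 0.626, 0.219] pointing down, gripper open.
Joint ranges: [-2.83, 2.83], [-0.83, 2.19], [0.07, 2.5], [-1.14, 4.28], [0.01, 3], [-2.97, 2.97]. Speed limits (rad/s): [1.89, 1.89, 2.22, 3.14, 3.14, 3.14].

### API

Orientations are given as [roll, pitch, yaw] about the fixed x, y, z axes, in that order (R = Rz(yaw) Ry(pitch) Rx(roll)).
In Python, from rig import * gives the robot as it stands. Calls block until the motion is done:
- goto(position, orientation): joint-space move of the TCP to a pose.
- move_straight(position, rotation=None, rate=0.15, contact_N=None): straight line of the TCP; rotation=None keeps the orientation; rate is the mean speed in m/s. With contact_N (N) it stops when the force on the tool has changed by that much, and returns True; else False.
- move_j(angles): joint-space move.
- command_gripper(opening, force=None): finger opening in m; force is the grip in N (None keeps the last); returns when the fingers have stopped.
- pause(seconds).
- solve_ik(position, orientation): joint angles nearest the present ones, or None.
- grab_frame(name): name is "scene" or "top" or "wrist"; returns a dict with "pixels" (480x640x3 uint8, red, green, blue), "vfov" (degrees; the focal length in pixels is half the picture's height over the tangent of half this angle, whatever the lens; pixels are square), "cx", "cy" (the principal point, pixels), "dist_coeffs" ([k1, k2, p1, p2, k3] as OpenCV has them; the pictures are not rectified), "R" (3x3) and "t" (3): a world point X has camera coordinates R X + t; the wrist camera has in their place "T_tool_cam" (4x4, takes a point from camera to tool coordinates, whose origin is the TCP and whose axes are the tool frame's). Camera axes: x right, y down, z forward; pixel columns grow to the right and rows downward; lengths in m; the calibration is good to about 2 mm. A picture is of the moment at which its call begins: read the wrist's pose just before it. There is no depth.
A pose or a line that the arm cannot do raises IKError and nothing moves.
- close_job(): hands the job in, once; it reports no verdict.
Trained networks look in a picture, given as the dict that the camera call returned (one of the last four; its "shot" number tells which), for a name from the list of things; names that differ only in an ending like _2 or _b are one class to them, and where a whole thing is asked for, a point or a joint stands for the part that bears it (a point fixed in the world has none). Each returns a list of dicts, best first, with "p" (0 to 1); they miss things now and then, are a little off and sometimes report something else, mostly with a low value. They report only what shows in the picture. A call takes as long as a camera call.
- find_in(target, picture): "point" ([column, row] in pixels, amid what is visible of it).
- cut_out(target, picture): "mask" (480x640 bool, what is visible of it) and "point" ([column, row] in pixels, amid what is visible of it).
Readings, each from a call of its own:
- current_time(): time.
- current_q(): joint angles.
- current_dq(): joint speeds.
- current_effort(): joint torques, N m.
- current_ee_pos(): TCP position.
- current_orientation(): TCP orientation.
- current_force(): force on the tool from outside, world axes, zero at the start.
- current_ft_torque(): the same for the moment, N m.
- current_grip_width(): finger opening in m.
Only numpy, scipy, OpenCV 4.12 (cv2) and the standard library are available. Lean on these libraries where they do the work, as an engineer would, in place of code of your own. Each camera call takes 0.05 s, during which the arm holds its last target. There are 200 camera calls.

### The job

One of the two clear dish boxes on the counter stands open. Push its steel lid fully shut with the fingertips, then push the latch lever on its front (the side facing the robot) over past centre so that it snaps down onto the lid and stays there. Flip the latch only once the lid is shut; pick nothing up, and leave the other box and everything else on the counter as it is.

Things in the scene. Friction and masses are not known exactly. Their poses are not given: they have to be found in the camera images.
- box_a: The box whose lid stands open (left or right of the other): clear plastic with white dishes in it, fixed in a low steel frame on the counter. 160 mm (its x) by 180 mm (its y), rim 90 mm high; origin at the centre of its underside, +x away from the robot (yaw within 0.35 rad), z up. Lid hinge line: along y at x = +82, z = 92 mm. Latch pivot line: along y at x = -100, z = 100 mm, on the wall facing the robot.
- lid_a (a joint): Angle of the open box's steel lid, rad: 0 = shut flat, grows opening upwards to 1.6; starts at 0.65 to 1.2. Stiff hinge: the lid stays at any angle and needs 1 to 2 N at its free edge to move.
- lid_a_edge (a point): Middle of that lid's free edge, on its upper (outer) face. The lid is a flat plate 164 mm from hinge to free edge, 184 mm wide, 6 mm thick plus a raised panel of 1.5 mm on top; shut, its upper face is 98 mm above the counter.
- latch_a (a joint): Angle of the open box's latch lever, rad: 0 = thrown back, leaning 32 degrees from upright towards the robot; 2.03 = latched, lying flat over the shut lid. A spring holds it at either end (2 to 3 N at the bar to start it); dead centre is at about 0.70 (just past upright), from where it snaps over by itself.
- latch_a_bar (a point): Middle of that latch's black cross-bar: 12 mm diameter, 50 mm long along the box's y, 56 mm from the pivot line, on two thin steel arms 36 mm apart.
- box_b: The second, identical box, already shut and latched, to be left alone; origin at the centre of its underside, +x away from the robot.
- lid_b (a joint): Lid angle of the second box, rad: 0 = shut.
- latch_b (a joint): Latch angle of the second box, rad: 2.03 = latched.
- sauce_bottle: Bystander: amber sauce bottle, 42 mm diameter, 120 mm tall, standing between the two boxes; origin at the centre of its underside.
- saucer: Bystander: small white dipping bowl, 64 mm diameter, 28 mm tall, in front of the gap between the boxes; origin at the centre of its underside.
- white_bowl: Bystander: white mixing bowl, 140 mm diameter, 85 mm tall, on the left; origin at the centre of its underside.
- orange_bowl: Bystander: orange mixing bowl, 160 mm diameter, 90 mm tall, on the left, farther off; origin at the centre of its underside.
- tub_stack: Bystander: stack of white plastic tubs, 94 mm diameter, 100 mm tall, on the right; origin at the centre of its underside.
- kettle: Bystander: steel kettle, 160 mm diameter, 190 mm tall, on the right, farther off; origin at the centre of its underside.

How it is judged:
By the outcome, as a careful person would: the job done as asked, in the order asked, and still so for the second after the job is handed in, with the robot touching nothing.
It also fails if it takes over 45 s, if anything falls off the work surface, if the arm or the gripper's body presses on something with over 40 N, if the wrist force passes 120 N, or if a joint passes its speed limit or range.

## Working session

There is one attempt and no reset: what is moved stays moved. The work goes in short steps, each a Python script; the robot and the scene stay as the last script left them, time stands still between calls to the robot, and variables do not carry over. Pictures are saved under pics/ and viewed, about 8 in all and at most 12, crops included, and the job is handed in when it is done.

```bash
mkdir -p pics; ls
python3 - <<'E'
from rig import *
import cv2,numpy as np,pickle
for n in ("scene","top"):
    f=grab_frame(n); cv2.imwrite(f"pics/{n}0.png",f["pixels"][:,:,::-1])
    pickle.dump(f,open(f"{n}0.pkl","wb"))
    print(n,f["vfov"],f["cx"],f["cy"],f["dist_coeffs"],np.round(f["R"],3).tolist(),f["t"])
    for t in ("lid_a_edge","latch_a_bar","box_a","lid_a","latch_a","sauce_bottle","saucer"):
        print(t,[(np.round(d["point"]).tolist(),round(d["p"],2)) for d in find_in(t,f)][:4])
print(current_time(),current_orientation())
E
```

```text
pics
scene 54.04560952640731 313.5509682107911 230.66195647455433 [0.01685825 0.         0.         0.         0.        ] [[-0.693, 0.721, 0.009], [0.584, 0.57, -0.578], [-0.422, -0.395, -0.816]] [ 0.416058   -0.29315906  1.32798376]
lid_a_edge [([376.0, 280.0], 0.73)]
latch_a_bar [([420.0, 245.0], 0.86)]
box_a [([378.0, 293.0], 0.66)]
lid_a [([242.0, 196.0], 0.89), ([376.0, 278.0], 0.56)]
latch_a [([432.0, 239.0], 0.89), ([257.0, 177.0], 0.6), ([530.0, 324.0], 0.55)]
sauce_bottle [([320.0, 241.0], 0.91), ([172.0, 144.0], 0.27)]
saucer [([355.0, 205.0], 0.66)]
top 51.94485323515766 327.40568246441677 235.0236807421269 [0.03977629 0.         0.         0.         0.        ] [[0.015, -1.0, -0.01], [-0.98, -0.013, -0.199], [0.199, 0.013, -0.98]] [-0.00396658  0.61555197  1.06475543]
lid_a_edge [([243.0, 218.0], 0.65)]
latch_a_bar [([229.0, 295.0], 0.51)]
box_a [([414.0, 229.0], 0.85), ([243.0, 240.0], 0.61)]
lid_a [([242.0, 218.0], 0.87), ([413.0, 226.0], 0.71)]
latch_a [([229.0, 292.0], 0.54), ([426.0, 245.0], 0.53)]
sauce_bottle [([323.0, 252.0], 0.84)]
saucer [([332.0, 317.0], 0.9), ([411.0, 225.0], 0.58)]
0.8 [ 3.14158652e+00 -9.11831233e-05  1.18699441e+00]
```

View pics/scene0.png

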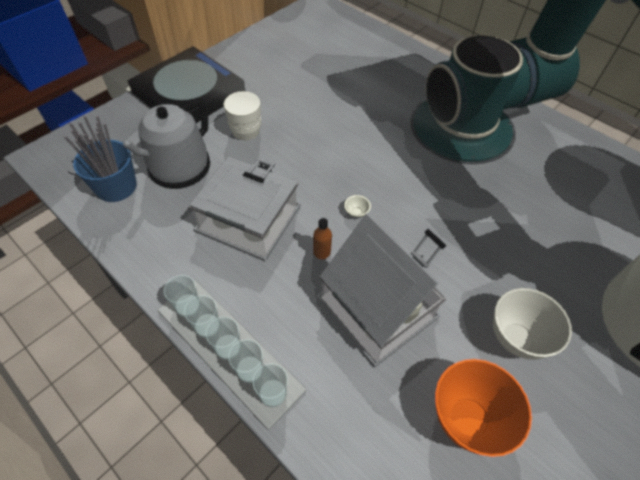

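View pics/top0.png

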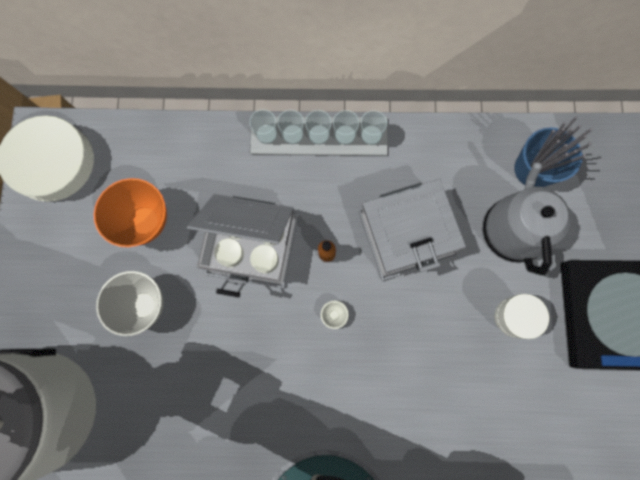

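The scene view shows box_a with its lid outer face near (380,280) and its latch at (430,245). In the top view box_a is at (243,240), left of box_b, with the latch bar near (230,292). I'll zoom in on both for the corners.

Run:
```python
import cv2,numpy as np,pickle
s=pickle.load(open("scene0.pkl","rb"))["pixels"][205:370,305:455]
t=pickle.load(open("top0.pkl","rb"))["pixels"][180:310,175:310]
def up(i,x0,y0,k,W=400):
    o=cv2.resize(i,None,fx=k,fy=k,interpolation=cv2.INTER_CUBIC)
    o=cv2.convertScaleAbs(o,alpha=1.4)
    for v in range(x0-x0%-20 if 0 else (x0//20+1)*20,x0+i.shape[1],20):
        c=int((v-x0+.5)*k);cv2.line(o,(c,0),(c,6),(255,0,0),1);cv2.putText(o,str(v),(c-10,18),0,.35,(255,0,0))
    for v in range((y0//20+1)*20,y0+i.shape[0],20):
        c=int((v-y0+.5)*k);cv2.line(o,(0,c),(6,c),(255,0,0),1);cv2.putText(o,str(v),(8,c+4),0,.35,(255,0,0))
    p=np.zeros((450,W,3),np.uint8);o=o[:450,:W];p[:o.shape[0],:o.shape[1]]=o;return p
cv2.imwrite("pics/crop0.png",np.hstack([up(s,305,205,2.66),up(t,175,180,2.96)])[:,:,::-1])
```

```text
(no output)
```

View pics/crop0.png

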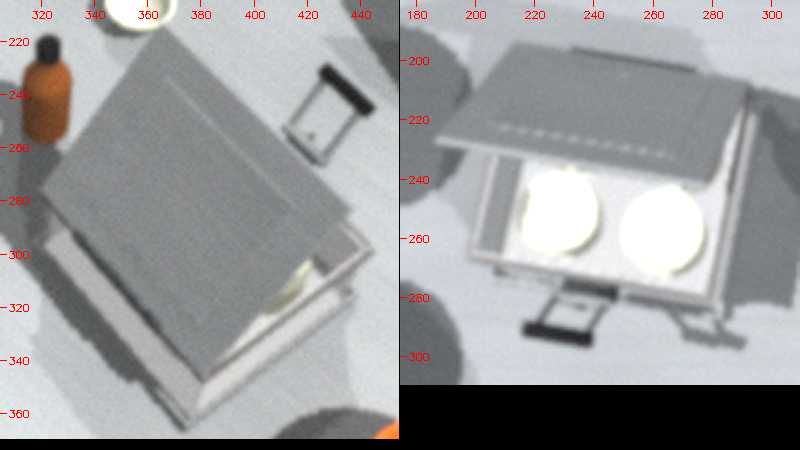

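```bash
cat > geo.py <<'E'
import cv2,numpy as np,pickle
from scipy.optimize import least_squares
def proj(f,X):
    F=240/np.tan(np.radians(f["vfov"])/2)
    K=np.array([[F,0,f["cx"]],[0,F,f["cy"]],[0,0,1]])
    return cv2.projectPoints(np.atleast_2d(X).astype(float),cv2.Rodrigues(np.array(f["R"]))[0],np.array(f["t"],float),K,np.array(f["dist_coeffs"],float))[0][:,0]
def world(p,B):
    c,s=np.cos(p[2]),np.sin(p[2]); return np.asarray(B)@np.array([[c,s,0],[-s,c,0],[0,0,1]])+[p[0],p[1],0]
def lidpt(d,y,th,up=.006): # d from hinge toward free edge, up = height above underside
    return [.082-d*np.cos(th)+up*np.sin(th), y, .092+d*np.sin(th)+up*np.cos(th)]
def barpt(a,y=0,r=.056):
    g=a-np.radians(32); return [-.1+r*np.sin(g),y,.1+r*np.cos(g)]
E
python3 - <<'E'
from geo import *
S=pickle.load(open("scene0.pkl","rb"));T=pickle.load(open("top0.pkl","rb"))
obs_s=np.array([(365,214),(435,287),(320,276),(380,348),(435.5,238)])
obs_t=np.array([(186,227),(279,241),(228,292),(198,267),(282,281)])
def r(p):
    th=p[3]
    ps=[lidpt(.164,-.092,th),lidpt(.164,.092,th),lidpt(0,-.092,th),lidpt(0,.092,th),barpt(0)]
    pt=[lidpt(.164,.092,th,0),lidpt(.164,-.092,th,0),barpt(0),[-.08,.09,.09],[-.08,-.09,.09]]
    return np.concatenate([proj(S,world(p,ps))-obs_s,proj(T,world(p,pt))-obs_t]).ravel()
for y in(0,.15):
    s=least_squares(r,[.55,y,0,.9],loss="soft_l1"); print(s.x,s.cost); 
print(r(s.x).reshape(-1,2).round(1).tolist())
np.save("p.npy",s.x)
print("edge",world(s.x,lidpt(.164,0,s.x[3])),"bar",world(s.x,barpt(0)))
from rig import *
def show(n,f,pts):
    pass
E
```

```text
[ 0.60075987  0.18627605 -0.15935829  0.91352282] 10.821640212600602
[ 0.60075987  0.18627605 -0.15935828  0.91352287] 10.821640212602315
[[-1.7, -1.4], [0.7, -3.5], [-1.4, 0.3], [0.5, -0.3], [-0.5, 0.6], [0.1, -0.9], [-0.8, 0.9], [-0.2, 1.5], [-0.0, -0.7], [-3.7, -0.8]]
edge [0.58748268 0.18840998 0.22549816] bar [0.47272746 0.20685356 0.14749069]
```

```bash
cat >> geo.py <<'E'
P=np.load("p.npy")
ORI=[np.pi,0,P[2]+np.pi/2]
def tip(x,y,z): return world(P,[x,y,z]).tolist()
def on_lid(d,th,gap=0): # TCP so that the tip's robot-side corner is on the lid's upper face
    q=lidpt(d,0,th,.0075+gap); return tip(q[0]+.0075,0,q[2])
E
python3 - <<'E'
from rig import *
from geo import *
th0=P[3]; d=.145
command_gripper(0)
x=current_ee_pos(); move_straight([x[0],x[1],.34],rate=.3)
a=on_lid(d,th0+.12,.01); goto([a[0],a[1],.34],ORI)
move_straight(a,ORI,rate=.2)
print(current_ee_pos(),a,current_force())
for th in np.linspace(th0,0.08,7):
    move_straight(on_lid(d,th),rate=.12); print(round(th,2),np.round(current_force(),1))
b=on_lid(d,0,-.004)
print(move_straight(b,rate=.03,contact_N=12),current_ee_pos(),b,current_force())
pause(.2);print(current_time(),current_force())
f=grab_frame("scene");cv2.imwrite("pics/scene1.png",f["pixels"][180:380,280:480,::-1].repeat(3,0).repeat(3,1))
E
```

```text
[0.63102977 0.18175345 0.22702325] [0.6306996692465496, 0.1814640942226646, 0.22552698032817586] [ 0.63548547  0.15045288 -0.31075197]
0.91 [-0.1 -0.8  0.1]
0.77 [ 0.2 -0.3 -0.1]
0.64 [-0.3  0.3  0.9]
0.5 [-0.4  0.3  0.8]
0.36 [-0.1  0.3  0.2]
0.22 [-0.6 -0.  -0.1]
0.08 [-0.2  0.1  0.4]
True [0.5463589  0.1951224  0.09814915] [0.5459630891323617, 0.1950830505855433, 0.0955] [-1.47746985 -0.49046052  8.49064684]
8.5667 [-1.61950482 -1.19227587  8.08987317]
```

View pics/scene1.png

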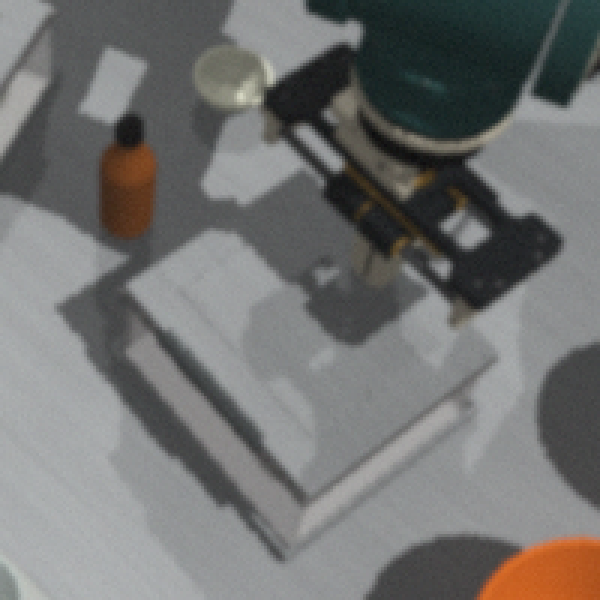

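The lid is down: contact at z = 0.098 with 8 N, and the picture shows the closed fingers resting on a flat lid. Next is the latch.

Run:
```python
from rig import *
from geo import *
move_straight(tip(-.06,0,.20),rate=.2)
move_straight(tip(-.17,0,.20),rate=.2)
f=grab_frame("scene");a=f["pixels"][180:380,280:480].repeat(2,0).repeat(2,1)
move_straight(tip(-.17,0,.138),rate=.15)
f=grab_frame("scene");b=f["pixels"][180:380,280:480].repeat(2,0).repeat(2,1)
cv2.imwrite("pics/s2.png",np.hstack([a,b])[:,:,::-1])
print(current_time(),current_force(),current_ee_pos())
```

```text
10.65 [-0.49989851 -0.01869615 -0.09883328] [0.43349243 0.213352   0.13898627]
```

View pics/s2.png

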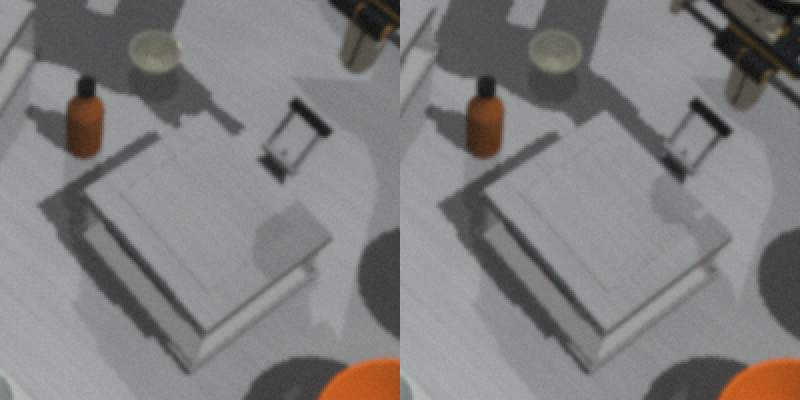

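The lid stays shut, and the fingertips are behind the bar, at about (434,239) in the scene view. Pushing it over now.

Run:
```python
from rig import *
from geo import *
S=pickle.load(open("scene0.pkl","rb"))
print("pred shut corners",proj(S,world(P,[lidpt(.164,-.092,0),lidpt(.164,.092,0)])).round(1).tolist(),"seen (383,236) (445,299)")
for x in (-.14,-.12,-.105,-.09,-.07):
    move_straight(tip(x,0,.139),rate=.08); print(x,np.round(current_force(),1))
move_straight(tip(-.08,0,.22),rate=.2)
move_straight(tip(-.22,0,.30),rate=.25)
pause(.3)
f=grab_frame("scene");a=f["pixels"][180:380,280:480].repeat(2,0).repeat(2,1)
print("latch",[(np.round(d["point"]),d["p"]) for d in find_in("latch_a_bar",f)], "pred latched",proj(f,world(P,barpt(2.03))))
f=grab_frame("top");b=f["pixels"][150:350,200:400].repeat(2,0).repeat(2,1)
print("pred top",proj(f,world(P,barpt(2.03))))
cv2.imwrite("pics/s3.png",np.hstack([a,b])[:,:,::-1])
print(current_time(),current_force())
```

```text
pred shut corners [[382.3, 234.1], [446.3, 297.0]] seen (383,236) (445,299)
-0.14 [-1.7  0.1 -1.3]
-0.12 [-0.8  0.6 -0.2]
-0.105 [ 0.2  0.5 -0.2]
-0.09 [ 0.6  0.4 -0.4]
-0.07 [-0.  -0.9  0. ]
latch [(array([403., 272.]), 0.9)] pred latched [[399.69077307 271.87042037]]
pred top [[240.17948815 256.26047054]]
14.4583 [-0.13746851  0.1570676   0.49369397]
```

View pics/s3.png

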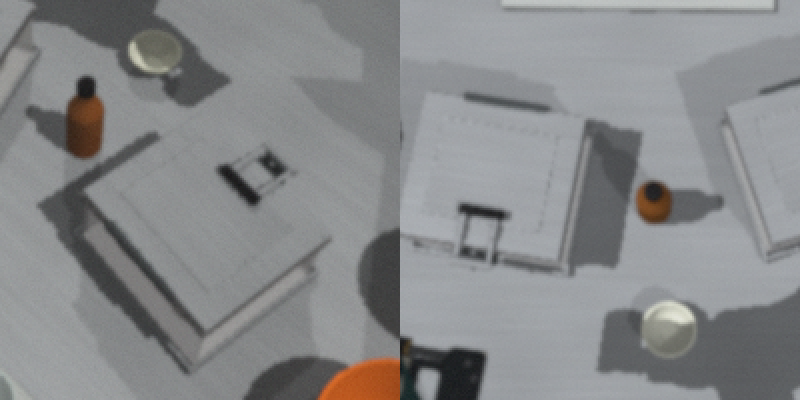

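Seen in the pictures, the bar is at (400,271) in the scene view and (241,255) from the top. Both match the positions predicted for a latched lever, so I'm handing in.

```bash
python3 -c "
from rig import *
close_job()"
```

```text
the job is handed in; nothing more can be done
```

The left box's lid is shut and its latch is snapped over onto it. I pushed the lid down with the closed fingertips, backed off to confirm it stayed shut, then pushed the latch bar over from the robot side. I handed the job in at about 14.5 s, with the arm clear.

**Lid:** pressing stopped at a tip height of 98 mm with about 8 N. With the hand away, its free corners were within about 2 px of the shut prediction.

**Latch:** by eye, the bar was within about 1.5 px of the predicted latched position in both views. The network's point was about 3 px off in the scene view.

**Surroundings:** the bottle, saucer and the visible part of the other box looked unmoved in the last pictures. I did not look at the kettle, tubs, white bowl or most of the orange bowl again at the end, but the arm did not work near them.

No check failed. The lid-closing force (about 1 N) was too close to sensor noise to show anything, so the lid result rests on the pictures and the final press.

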